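# Put the wide bench scraper away in its block

## Task

Take the wide scraper out of the white drying stand and put it away in the long slot of the wooden block: blade down, lowered until it is fully home before you let go, and left standing there. Leave the narrow scraper standing where it is in the drying stand.

Things in the scene. Friction and masses are not known exactly. Their poses are not given: they have to be found in the camera images.
- wide_scraper: Flat steel blade 110 mm wide, 4 thick, with a straight black handle along its top edge (114 long, 22 thick, 34 high). Stands upright, blade down, in either channel of the drying stand. Origin: middle of the blade's lower edge; z up the blade, y along its width, x its thickness (grip across x). Blade z 0 to 78 mm, handle 78 to 112. About 0.24 kg. A half turn about z makes no difference.
- narrow_scraper: A bystander, to be left alone: like the wide scraper, but with a blade 60 mm and a handle 64 mm wide; same heights, thicknesses, origin (middle of the blade's lower edge) and axes. Stands in the other channel of the drying stand, 100 mm from the wide one.
- long_slot (a point): Centre of the long slot's mouth, level with the top of the fixed wooden block (130 x 170 x 75 mm high). z up, y along the slot, x across. Slot 134 mm long; 28 wide at the mouth, narrowing over 12 mm of depth to 12; floor 62 below: fully home, the handle's underside is 16 above the block. A short slot (84 mm, no fit) lies 66 mm towards +x. Jars up to 95 mm tall stand around: carry above them.
- stand: The fixed white plastic drying stand: base plate 170 x 150 mm, 10 thick (the blades rest on it), with two channels along y at x = -50 and +50 mm, 7 mm wide, walls up to 42 mm above the table: lift a scraper straight up 40 mm to free it. Origin: centre of the underside, z up. Stand and block are on opposite sides of the table's middle, either way round, each turned up to 23 degrees.
Mind the look-alikes: they are no part of the job. What is shaped like the wide_scraper but yellow is not meant. What is shaped like the part that bears long_slot but turquoise is not meant.

How it is judged:
On the way:
1. the wide scraper, still held by the fingers, is lowered in the long slot to within 20 mm of the slot's floor (z of wide_scraper in the frame of long_slot below -0.042 m and x of wide_scraper in the frame of long_slot between -0.015 and 0.015 m and y of wide_scraper in the frame of long_slot between -0.025 and 0.025 m and contact force between the fingers and wide_scraper above 0.5 N), for 0.1 s.
At the end, for the whole second after the job is handed in: Wide scraper at rest in the long slot: lower edge within 10 mm of its floor, within 15 mm of its middle across and 25 mm along, in line within 10 degrees, upright within 15. Narrow scraper within 30 mm of its start, upright within 15 degrees (z of wide_scraper in the frame of long_slot below -0.052 m and x of wide_scraper in the frame of long_slot between -0.015 and 0.015 m and y of wide_scraper in the frame of long_slot between -0.025 and 0.025 m and angle between the y axis of wide_scraper and the y axis of long_slot, either way round below 0.18 rad and angle between each of wide_scraper, narrow_scraper's own z axis and vertical below 0.26 rad and linear speed of wide_scraper below 0.02 m/s and distance of narrow_scraper from where it was at the start of the episode below 0.03 m); the robot touches nothing.
It fails at once if the narrow scraper is pulled out or shoved more than 30 mm (distance of narrow_scraper from where it was at the start of the episode above 0.03 m).
It also fails if it takes over 43 s, if anything falls off the work surface, if the arm or the gripper's body presses on something with over 40 N, if the wrist force passes 120 N, or if a joint passes its speed limit or range.

## Robot

A 7-joint arm with a two-finger parallel gripper is mounted at the origin on the work surface. World frame = base frame: x ahead of the robot, y to its left, z up, the work surface at z = 0. Lengths are in m, angles in rad, forces in N, time in s.
With the tool pointing down it reaches from about 0.425 to 0.925 m from the base axis. Payload 6.8 kg.
Tool frame: the origin (TCP) lies midway between the tips of the shut fingers; the grasp point (between the pads) lies 19 mm behind it; z points along the fingers, y is the line along which they close (so a half turn about z gives the same grasp; the last joint's range is limited). The gripper opens to 85 mm and grips with 20 to 120 N. Pads are 22 mm wide; open, the fingers measure 114 mm over their backs; the gripper's body (76 mm by 85 mm) begins 54 mm behind the grasp point. The pads swing forward as they close: fully open they stand 13 mm farther back than shut.
Start: joints at [1.207, 0.477, 0.022, 1.555, -0.011, 1.109, -0.083], TCP at [0.171, -0.653, 0.193] pointing down, gripper open.
Joint ranges: [-2.96, 2.96], [-0.34, 2.1], [-1.41, 1.46], [0.24, 2.44], [-1.37, 4.51], [0.17, 1.92], [-2.96, 2.96]. Speed limits (rad/s): [2.39, 2.39, 3.14, 3.14, 3.14, 3.14, 3.14].

## Interface

Orientations are given as a rotation vector (axis times angle).
In Python, from bench import r gives the robot as it stands. The module is installed in compiled form; this text tells all that it offers.
- The arm moves only by the tool apply_moves, never from a script. Its argument "rows" is a list of rows, each a list of 6 numbers: the shift along the tool's x, y, z scaled (see below), then the turn, a rotation vector about the tool's x, y, z scaled (see below). A call has 1 to 5 rows; each row is the pose to reach, as a shift and turn from the pose commanded when the call began, along the tool's axes at that moment; what a row does not reach only later rows make up. The controller multiplies each number of a shift by 0.25 m and each number of a turn by 90 degrees. A row lasts 1/8 s, in which the tool goes at most 62.5 mm and 10.7 degrees, less where a joint would pass 70% of its speed; a pose out of reach is approached as far as the arm can. A call with a number of a shift or a turn outside -1 to 1 is refused whole. A call with a gripper value outside its range is refused whole. "claw" is the opening, from 0 (shut) to 1 (fully open), set as the call begins (left out, the last holds). The fingers move at their own pace and stop on an object; "newtons" is the grip in N (left out, the last holds). Time passes only in rows, so rows that repeat a pose let the fingers close. It gives the time, the measured TCP pose, the force, the opening and the grip force at its end, in the units of the state.
- r.get_obs(): the state, without advancing time (a new reading comes with each control period).
- r.grab_frame(name): name is "side" or "top" or "wrist"; returns a dict with "pixels" (480x640x3 uint8, red, green, blue), "intrinsics" (3x3 intrinsics, pixels), "eye" and "attitude" of the camera in the world. Camera axes: x right, y up, looking along -z (the intrinsics and any distortion apply to the point x, -y, -z); pixel columns grow to the right and rows downward; lengths in m; the calibration is good to about 2 mm. A picture is of the moment at which its call begins. There is no depth.
- r.hand_in(): hands the job in; it is judged then, once.
Trained networks look in a picture, given as the dict that the camera call returned (one of the last four; its "shot" number tells which), for a name from the list of things; names that differ only in an ending like _2 or _b are one class to them, and where a whole thing is asked for, a point or a joint stands for the part that bears it (a point fixed in the world has none). Each returns a list of dicts, best first, with "conf" (0 to 1); they miss things now and then, are a little off and sometimes report something else, mostly with a low value. They report only what shows in the picture. A call takes as long as a camera call. They do not tell look-alikes from the thing itself.
- r.search_frame(picture, thing): "rect" ([left, top, width, height] in pixels, round what is visible of it).
- r.outline_of(picture, thing): "pixels" (480x640 bool, what is visible of it) and "rect" ([left, top, width, height] in pixels, round what is visible of it).
- r.landmark_of(picture, thing): "point" ([column, row] in pixels: a listed point, or the origin of a listed thing).
The state is a dict: "clock": time; "joints": joint angles; "qvel": joint speeds; "tau": joint torques, N m; "tcp_pos": TCP position; "orientation": TCP orientation; "contact_force": force on the tool from outside, world axes, zero at the start; "moment": the same for the moment, N m; "grip_width": finger opening in m; "gripper_force": force on a finger pad.
Only numpy, scipy, OpenCV 4.12 (cv2) and the standard library are available. Lean on these libraries where they do the work, as an engineer would, in place of code of your own. Each camera call takes 0.05 s, during which the arm holds its last target. There are 200 camera calls.

## Working session

There is one attempt and no reset: what is moved stays moved. The work goes in short steps, Python scripts to look and compute and a tool call to move; the robot and the scene stay as the last step left them, time stands still between calls to the robot, and variables do not carry over. Pictures are saved under pics/ and viewed, at most 10 in all, crops included, and the job is handed in when it is done.

Besides the shell and the picture viewer there is one more tool, called after "Emit:" as name(argument=value, ...) on one line, values as JSON. apply_moves: Moves the arm, as the interface text tells. Its arguments: {"type":"object","properties":{"rows":{"type":"array","items":{"type":"array","items":{"type":"number"}}},"claw":{"type":"number"},"newtons":{"type":"number"}},"required":["rows"]}

```bash
mkdir -p pics; cat > h.py <<'E'
import numpy as np, cv2
from scipy.spatial.transform import Rotation as R
from bench import r
def att(f):
    a=np.array(f["attitude"],float)
    return a if a.shape==(3,3) else (R.from_rotvec(a).as_matrix() if a.size==3 else R.from_quat(a).as_matrix())
def back(f,uv,z):
    K=np.array(f["intrinsics"]);d=np.linalg.inv(K)@[uv[0],uv[1],1.];d=att(f)@[d[0],-d[1],-d[2]]
    e=np.array(f["eye"]);return e+d*(z-e[2])/d[2]
def proj(f,p):
    c=att(f).T@(np.array(p)-f["eye"]);q=np.array(f["intrinsics"])@[c[0],-c[1],-c[2]];return q[:2]/q[2]
def save(f,n): cv2.imwrite("pics/"+n+".png",f["pixels"][...,::-1])
E
python3 - <<'E'
from h import *
o=r.get_obs();print(o["clock"],o["tcp_pos"],o["orientation"])
for n in("top","side"):
    f=r.grab_frame(n);save(f,n+"0");print(n,f["intrinsics"],f["eye"],f["attitude"],[k for k in f])
    for t in("wide_scraper","narrow_scraper","long_slot","stand"):
        print(t,[(np.round(d["point"]),round(d["conf"],2),np.round(back(f,d["point"],.075 if t=="long_slot" else (0 if t=="stand" else .01)),3)) for d in r.landmark_of(f,t)],[(d["rect"],round(d["conf"],2)) for d in r.search_frame(f,t)])
E
```

```text
0.0 [ 0.17062709 -0.65241755  0.19213795] [-3.11421223e+00 -4.00568352e-01  5.87535252e-04]
top [[480.60153712   0.         325.99648324]
 [  0.         480.60153712 235.70235239]
 [  0.           0.           1.        ]] [ 0.31661983 -0.02108304  1.07099326] [ 0.08862683 -0.13531765 -1.54352843] ['pixels', 'intrinsics', 'eye', 'attitude', 'shot']
wide_scraper [(array([208., 209.]), 0.77, array([0.523, 0.214, 0.01 ])), (array([215., 271.]), 0.75, array([0.384, 0.191, 0.01 ]))] [([186.7, 241.9, 41.7, 52.9], 0.9), ([170.6, 188.7, 63.3, 19.7], 0.84)]
narrow_scraper [(array([211., 163.]), 0.81, array([0.628, 0.212, 0.01 ]))] [([185.7, 143.3, 35.4, 19.0], 0.67)]
long_slot [(array([403., 217.]), 0.69, array([ 0.506, -0.212,  0.075])), (array([464., 331.]), 0.64, array([ 0.269, -0.337,  0.075])), (array([212., 183.]), 0.39, array([0.566, 0.193, 0.075]))] [([406.1, 270.3, 105.8, 90.2], 0.83), ([348.9, 165.4, 100.2, 84.1], 0.62)]
stand [(array([212., 186.]), 0.83, array([0.579, 0.21 , 0.   ]))] [([170.6, 148.0, 74.6, 79.1], 0.61), ([168.3, 187.5, 60.6, 20.6], 0.55)]
side [[603.38619251   0. 
[... 278 characters left out ...]
y([0.531, 0.223, 0.01 ]))] [([138.0, 282.3, 66.9, 79.0], 0.69), ([219.5, 335.8, 81.2, 54.2], 0.67)]
narrow_scraper [(array([138., 322.]), 0.74, array([0.632, 0.216, 0.01 ])), (array([183., 351.]), 0.62, array([0.53 , 0.217, 0.01 ]))] [([103.6, 265.1, 51.2, 58.0], 0.63)]
long_slot [(array([489., 191.]), 0.78, array([ 0.269, -0.342,  0.075])), (array([184., 353.]), 0.68, array([0.486, 0.248, 0.075])), (array([346., 183.]), 0.56, array([ 0.502, -0.212,  0.075])), (array([142., 319.]), 0.45, array([0.582, 0.239, 0.075]))] [([432.5, 161.2, 76.8, 93.6], 0.74), ([282.0, 151.2, 88.4, 92.0], 0.69)]
stand [(array([167., 340.]), 0.84, array([0.573, 0.212, 0.   ]))] [([95.7, 284.0, 137.8, 112.0], 0.67)]
```

View pics/top0.png

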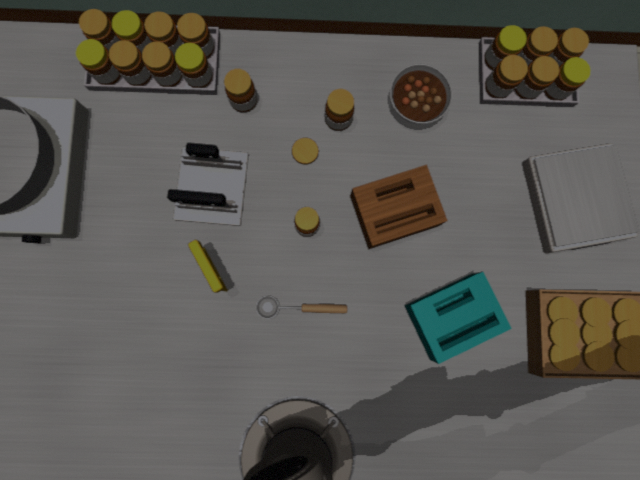

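View pics/side0.png

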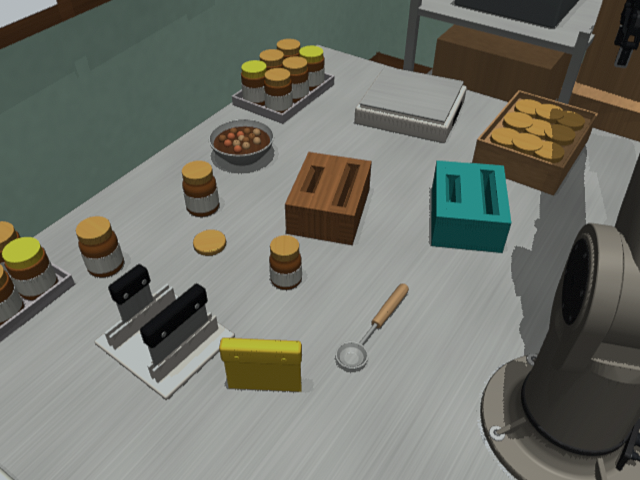

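The top view shows the black wide handle at about (198,197) in the white stand, with the narrow one at (203,151). The wooden block is at (400,205), with its long slot centred near (404,218). The yellow scraper and the turquoise block are the look-alikes. Next I'll measure the headings.

```bash
cat >> h.py <<'E'
def plan(pos,ydir,o=None):
    """tool units: shift & turn to TCP pos with z down, tool y along heading ydir (mod pi)"""
    o=o or r.get_obs();M=R.from_rotvec(o["orientation"])
    best=None
    for a in(ydir,ydir+np.pi):
        y=np.array([np.cos(a),np.sin(a),0]);z=np.array([0,0,-1.]);T=R.from_matrix(np.c_[np.cross(y,z),y,z])
        v=(M.inv()*T).as_rotvec()
        if best is None or np.linalg.norm(v)<np.linalg.norm(best):best=v
    s=M.inv().apply(np.array(pos)-o["tcp_pos"])
    return np.round(np.r_[s/.25,best/(np.pi/2)],3)
def dark(f,roi,th,z,lo=None):
    """min-area rect of the largest dark blob in roi x0,y0,x1,y1, in world at z"""
    x0,y0,x1,y1=roi;m=(f["pixels"][y0:y1,x0:x1].max(2)<th).astype(np.uint8)
    n,l,s,c=cv2.connectedComponentsWithStats(m);k=1+np.argmax(s[1:,4])
    v,u=np.nonzero(l==k);P=np.array([back(f,(a+x0,b+y0),z)[:2] for a,b in zip(u,v)])
    (cx,cy),(w,h),a=cv2.minAreaRect((P*1000).astype(np.float32))
    B=P-P.mean(0);d=np.linalg.svd(B,full_matrices=False)[2][0];d=d*np.sign(d[1])
    return np.round([cx/1000,cy/1000,w/1000,h/1000,np.degrees(np.arctan2(d[1],d[0])),len(u)],3)
E
python3 - <<'E'
from h import *
f=r.grab_frame("top")
for th in(30,45):print("handle",dark(f,(160,183,240,212),th,.108))
for th in(40,60,75):print("slot",dark(f,(368,200,442,235),th,.075))
for t in("long_slot","stand","wide_scraper"):
  for d in r.outline_of(f,t):
    v,u=np.nonzero(d["pixels"]);z=.075 if t=="long_slot" else (.01 if t=="stand" else .108)
    P=np.array([back(f,q,z)[:2]*1000 for q in zip(u,v)],np.float32);print(t,d["rect"],d["conf"],cv2.minAreaRect(P))
    if t=="long_slot": print(f["pixels"][v,u].mean(0))
print(f["pixels"][215:222,400:410].max(2))
s=r.grab_frame("side")
x=cv2.resize(f["pixels"][130:260,150:460],None,fx=2.5,fy=2.5);cv2.imwrite("pics/c1.png",x[...,::-1])
E
```

```text
handle [5.2600e-01 2.1400e-01 1.2100e-01 2.5000e-02 8.5131e+01 6.7300e+02]
handle [5.2600e-01 2.0900e-01 1.3200e-01 2.7000e-02 8.4629e+01 7.3700e+02]
slot [ 5.05000e-01 -2.15000e-01  1.00000e-02  1.28000e-01  1.07727e+02
  9.90000e+01]
slot [ 4.99000e-01 -2.16000e-01  2.10000e-02  1.32000e-01  1.09409e+02
  3.22000e+02]
slot [ 5.02000e-01 -2.15000e-01  2.80000e-02  1.35000e-01  1.09314e+02
  6.49000e+02]
long_slot [402.5, 269.6, 111.2, 92.2] 0.89 ((299.4375, -322.7879638671875), (135.67852783203125, 183.74700927734375), 25.92667007446289)
[22.74398893 83.10119357 81.54886698]
long_slot [347.8, 163.8, 97.9, 84.2] 0.77 ((528.8968505859375, -198.5994873046875), (135.5195770263672, 181.91058349609375), 19.403505325317383)
[79.47726404 51.59056171 29.89377149]
stand [174.4, 148.0, 71.2, 79.7] 0.84 ((576.2785034179688, 211.36929321289062), (153.93670654296875, 171.50633239746094), 86.46788024902344)
wide_scraper [187.4, 240.8, 36.9, 53.9] 0.82 ((388.2269287109375, 188.24435424804688), (121.86949157714844, 28.741029739379883), 31.597209930419922)
wide_scraper [169.7, 189.6, 59.3, 18.7] 0.75 ((526.0970458984375, 213.14639282226562), (127.78118896484375, 30.055252075195312), 86.79132843017578)
[[63 65 63 64 61 60 52 45 42 38]
 [64 64 58 53 46 40 40 38 33 38]
 [54 45 39 35 35 34 38 46 57 72]
 [37 31 35 37 47 57 73 85 87 90]
 [38 48 56 72 82 87 90 93 91 91]
 [74 84 86 89 91 92 92 92 85 80]
 [88 92 92 91 91 84 80 75 66 62]]
```

View pics/c1.png

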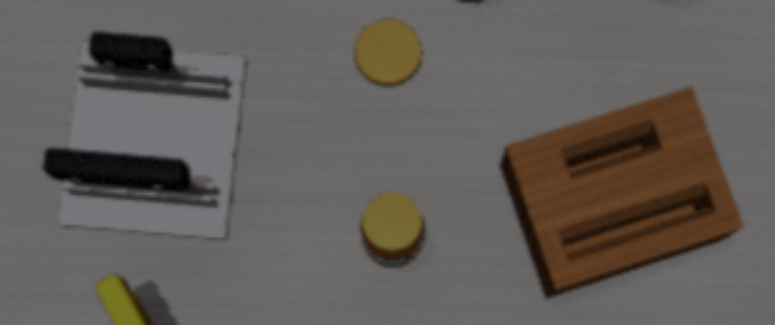

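```bash
python3 -c "
from h import *
print(plan((.36,-.46,.24),np.radians(-45)))"
```

```text
[ 0.928 -0.556 -0.188  0.     0.    -0.337]
```

Emit:
apply_moves(rows=[[0.92,-0.55,-0.19,0,0,-0.34],[0.92,-0.55,-0.19,0,0,-0.34],[0.92,-0.55,-0.19,0,0,-0.34],[0.92,-0.55,-0.19,0,0,-0.34],[0.92,-0.55,-0.19,0,0,-0.34]], claw=1)

```text
clock: 1.78
tcp_pos: [0.3625, -0.4583, 0.2418]
orientation: [2.895, 1.217, 0.003]
contact_force: [-0.4, -0.5, 0.2]
grip_width: 0.0854
gripper_force: 0.0
```

```bash
python3 -c "
from h import *
o=r.get_obs();print(o['joints'],o['tcp_pos'])
print(plan((.52,-.24,.25),np.radians(-15)))"
```

```text
[ 0.9464074   0.29395657 -0.18747377  1.71223234  0.05769824  1.13906801
 -0.03188742] [ 0.36254854 -0.45832962  0.24180501]
[ 1.065e+00 -1.610e-01 -3.100e-02  1.000e-03 -1.000e-03 -3.260e-01]
```

Emit:
apply_moves(rows=[[1.0,-0.16,-0.03,0,0,-0.33],[1.0,-0.16,-0.03,0,0,-0.33],[1.0,-0.16,-0.03,0,0,-0.33],[1.0,-0.16,-0.03,0,0,-0.33],[1.0,-0.16,-0.03,0,0,-0.33]])

```text
clock: 2.4
tcp_pos: [0.5094, -0.2502, 0.2487]
orientation: [-2.484, -1.923, -0.005]
contact_force: [-0.3, 0.3, 0.4]
grip_width: 0.0852
gripper_force: 0.0
```

```bash
python3 - <<'E'
from h import *
f=r.grab_frame("wrist");save(f,"w1");print(f["eye"])
print([(d["point"],d["conf"],back(f,d["point"],.075)) for d in r.landmark_of(f,"long_slot")])
o=r.get_obs();print(o['joints'],o['tcp_pos'])
print(plan((.53,0,.25),np.radians(-3.5)))
E
```

```text
[ 0.52836739 -0.17810021  0.42922058]
[([300.4, 166.4], 0.9, array([ 0.50312989, -0.2161792 ,  0.075     ])), ([113.4, 351.8], 0.74, array([ 0.27004032, -0.34893617,  0.075     ]))]
[ 0.67788406  0.27946065 -0.39283709  1.7306389   0.11591594  1.15423674
 -0.00874156] [ 0.5064978  -0.25540993  0.24815849]
[ 1.011 -0.172 -0.008  0.     0.    -0.127]
```

View pics/w1.png

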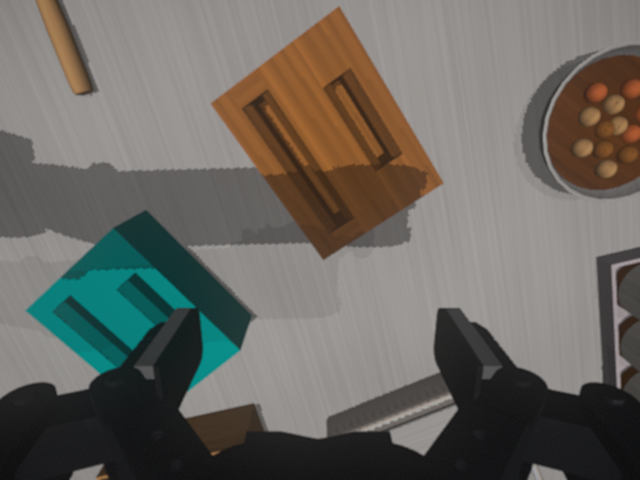

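The wrist view shows the wooden block with the long slot running from about (258,98) to (345,225), centred at (300,166). That agrees with the estimate from the top view. I'll move on to the stand.

Emit:
apply_moves(rows=[[1.0,-0.17,0,0,0,-0.13],[1.0,-0.17,0,0,0,-0.13],[1.0,-0.17,0,0,0,-0.13],[1.0,-0.17,0,0,0,-0.13],[1.0,-0.17,0,0,0,-0.13]])

```text
clock: 3.12
tcp_pos: [0.5299, 0.0002, 0.2485]
orientation: [-2.279, -2.162, -0.002]
contact_force: [0.8, -1.1, -0.1]
grip_width: 0.0857
gripper_force: 0.0
```

```bash
python3 - <<'E'
from h import *
im=cv2.imread("pics/w1.png")
o=r.get_obs();print(o['joints'],o['tcp_pos'])
print(plan((.527,.19,.22),np.radians(-3.5)))
E
```

```text
[ 0.37288678  0.23591689 -0.57438891  1.80340454  0.13887215  1.14166398
 -0.29929994] [5.29880389e-01 2.06995767e-04 2.48532971e-01]
[ 0.757 -0.051  0.115  0.    -0.001  0.005]
```

Emit:
apply_moves(rows=[[0.56,-0.04,0,0,0,0],[0.56,-0.04,0,0,0,0],[0.56,-0.04,0,0,0,0],[0.56,-0.04,0,0,0,0]])

```text
clock: 3.62
tcp_pos: [0.5285, 0.1352, 0.2478]
orientation: [2.286, 2.154, -0.001]
contact_force: [0.1, 0.5, -0.8]
grip_width: 0.0851
gripper_force: 0.0
```

```bash
python3 - <<'E'
from h import *
f=r.grab_frame("wrist");save(f,"w2")
for t in("wide_scraper","narrow_scraper"):
  for d in r.landmark_of(f,t):print(t,d["point"],d["conf"],back(f,d["point"],.01))
for d in r.outline_of(f,"wide_scraper"):
    v,u=np.nonzero(d["pixels"]);print(d["rect"],d["conf"],cv2.minAreaRect(np.array([back(f,q,.122)[:2]*1000 for q in zip(u,v)],np.float32)))
o=r.get_obs();print(o['tcp_pos'])
E
```

```text
wide_scraper [182.4, 139.2] 0.98 [0.39391483 0.19344351 0.01      ]
wide_scraper [313.1, 108.1] 0.93 [0.52875139 0.2156723  0.01      ]
wide_scraper [413.3, 106.4] 0.6 [0.62837795 0.2113892  0.01      ]
narrow_scraper [414.8, 108.0] 0.95 [0.6298867  0.20978251 0.01      ]
[296.2, 18.6, 30.4, 165.4] 0.9 ((528.2747802734375, 216.71429443359375), (111.60646057128906, 24.053564071655273), 86.97427368164062)
[76.7, 94.5, 143.2, 102.8] 0.75 ((404.3939514160156, 194.63986206054688), (124.95723724365234, 25.9228515625), 31.125999450683594)
[0.52867171 0.1336622  0.2478374 ]
```

View pics/w2.png

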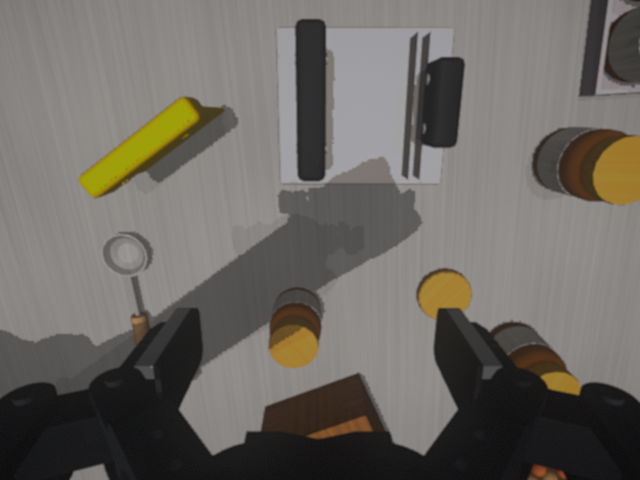

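The wrist view shows the wide handle spanning (311,20) to (311,180), giving a centre at (0.528,0.216) and a heading of about 87°. The narrow one is clear of it on the right, at (445,102).

```bash
python3 -c "
from h import *
print(plan((.5285,.216,.16),np.radians(-3.2)),plan((.5285,.216,.089),np.radians(-3.2)))"
```

```text
[ 0.329 -0.021  0.351 -0.     0.001 -0.004] [ 0.33  -0.021  0.635 -0.     0.001 -0.004]
```

Emit:
apply_moves(rows=[[0.33,-0.02,0.1,0,0,-0.004],[0.33,-0.02,0.3,0,0,-0.004],[0.33,-0.02,0.4,0,0,-0.004],[0.33,-0.02,0.5,0,0,-0.004],[0.33,-0.02,0.5,0,0,-0.004]])

```text
clock: 4.45
tcp_pos: [0.5272, 0.2169, 0.1213]
orientation: [-2.28, -2.16, 0.007]
contact_force: [0.1, 0.3, -0.4]
grip_width: 0.0852
gripper_force: 0.0
```

```bash
python3 -c "
from h import *
print(plan((.5285,.216,.089),np.radians(-3.2)))"
```

```text
[-0.003  0.006  0.129 -0.002  0.002  0.001]
```

Emit:
apply_moves(rows=[[0,0.004,0.08,0,0,0],[0,0.004,0.13,0,0,0],[0,0.004,0.13,0,0,0]])

```text
clock: 4.82
tcp_pos: [0.5284, 0.2187, 0.0896]
orientation: [-2.278, -2.162, 0.003]
contact_force: [-0.5, -0.2, -0.4]
grip_width: 0.0855
gripper_force: 0.0
```

Emit:
apply_moves(rows=[[0,0,0,0,0,0],[0,0,0,0,0,0],[0,0,0,0,0,0],[0,0,0,0,0,0],[0,0,0,0,0,0]], claw=0, newtons=60)

```text
clock: 5.45
tcp_pos: [0.529, 0.2193, 0.0907]
orientation: [2.279, 2.163, 0.0]
contact_force: [0.5, 0.1, -0.5]
grip_width: -0.0004
gripper_force: 0.0
```

The fingers closed on nothing, so I need another look.

```bash
python3 - <<'E'
from h import *
f=r.grab_frame("side");s=f;w=r.grab_frame("wrist")
o=r.get_obs();print(o["grip_width"],o["gripper_force"],o["tcp_pos"],proj(s,o["tcp_pos"]))
a=cv2.resize(s["pixels"][230:420,60:340],(588,400));b=cv2.resize(w["pixels"],(533,400))
cv2.imwrite("pics/m1.png",cv2.resize(np.hstack([a,b]),(800,286))[...,::-1])
E
```

```text
-0.00016508675764580433 0.0 [0.52897045 0.21928764 0.09061255] [174.74095075 319.63970199]
```

View pics/m1.png

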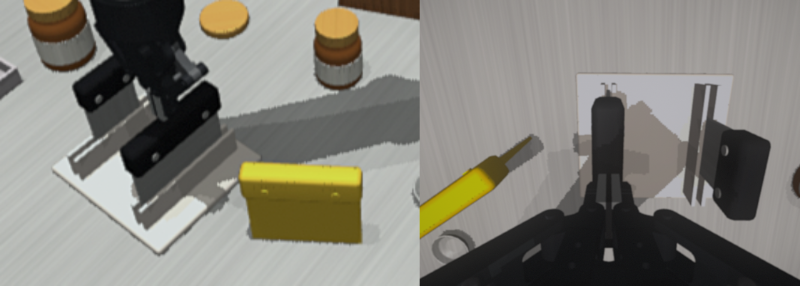

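```bash
python3 - <<'E'
from h import *
w=r.grab_frame("wrist");s=r.grab_frame("side")
a=cv2.resize(w["pixels"][120:420,200:420],(440,600));b=cv2.resize(s["pixels"][250:370,110:182],(360,600))
cv2.imwrite("pics/m2.png",np.hstack([a,b])[...,::-1])
for p in([.529,.2193,.122],[.529,.2193,.09],[.529,.2193,.109],[.527,.216,.122],[.527,.16,.122],[.53,.273,.122]):print(p,proj(w,p),proj(s,p))
E
```

```text
[0.529, 0.2193, 0.122] [316.8282437  304.31072596] [171.20478159 305.81283548]
[0.529, 0.2193, 0.09] [317.01589304 274.46855434] [174.78732758 319.89933713]
[0.529, 0.2193, 0.109] [316.91230447 290.94240933] [172.68198899 311.62118647]
[0.527, 0.216, 0.122] [312.42631592 311.74546361] [173.82924532 304.95632423]
[0.527, 0.16, 0.122] [319.30339475 422.30882967] [200.08693054 281.13979507]
[0.53, 0.273, 0.122] [311.90710792 173.59389969] [143.42591267 330.16148466]
```

View pics/m2.png

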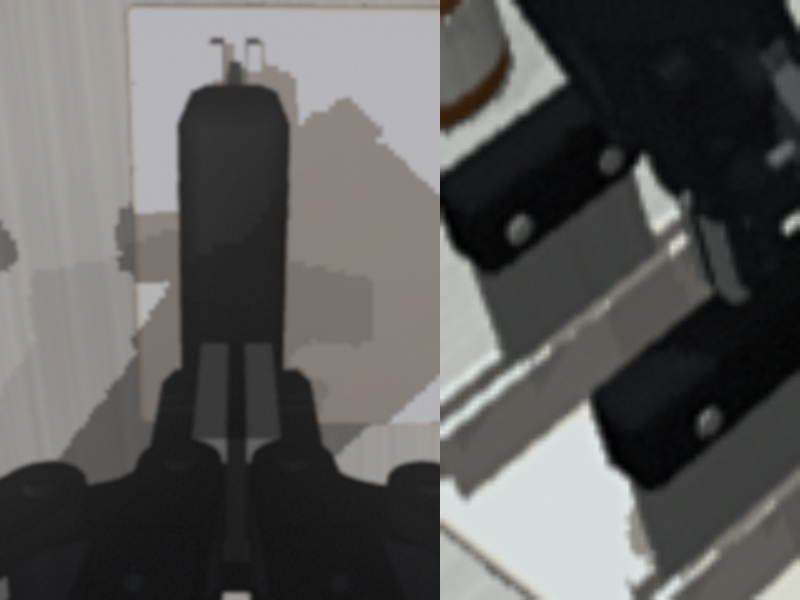

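The side and wrist views show the shut fingertips ending at the top of the handle: pad tips near wrist pixel (318,292) and side pixel (169,310). The tips therefore seem to sit above where the TCP reading puts them. I'll work out by how much.

```bash
python3 - <<'E'
from h import *
w=r.grab_frame("wrist");o=r.get_obs();M=R.from_rotvec(o["orientation"]).as_matrix();t=np.array(o["tcp_pos"])
print(np.diag(w["intrinsics"]),M.T@(w["eye"]-t),np.round(M.T@att(w),3),o["contact_force"],o["tau"])
s=r.grab_frame("side")
for h in(0,.013,.02,.03,.04,.05,.06):
    p=lambda x,y:t+M@[x,y,-h]
    print(h,[np.round(proj(w,p(x,y))) for x,y in((0,0),(.011,0),(.011,.0425),(.011,-.0425))],np.round(proj(s,p(.011,0))))
E
```

```text
[399.26765278 399.26765278   1.        ] [ 0.07488041  0.00052066 -0.18032588] [[ 0.     0.956  0.295]
 [ 1.    -0.     0.   ]
 [ 0.001  0.295 -0.956]] [ 0.10081585 -0.51224833  0.43136719] [ 1.22855388e-03 -5.16688621e+01 -7.11877406e+00 -2.28324670e+01
  1.05237038e-02  1.65698417e-03  1.28254414e-04]
0 [array([317., 275.]), array([317., 254.]), array([406., 254.]), array([228., 254.])] [169. 324.]
0.013 [array([317., 286.]), array([317., 263.]), array([412., 263.]), array([222., 263.])] [168. 319.]
0.02 [array([317., 293.]), array([317., 269.]), array([415., 269.]), array([218., 269.])] [167. 316.]
0.03 [array([317., 303.]), array([317., 278.]), array([421., 278.]), array([212., 278.])] [166. 311.]
0.04 [array([317., 314.]), array([317., 289.]), array([428., 289.]), array([206., 289.])] [165. 307.]
0.05 [array([317., 327.]), array([317., 300.]), array([435., 300.]), array([198., 300.])] [163. 302.]
0.06 [array([316., 342.]), array([316., 314.]), array([443., 314.]), array([190., 313.])] [162. 297.]
```

The pixels put the real fingertips about 40 mm behind the reported TCP: h comes out at roughly 0.033–0.042 from three cues. The fingers therefore shut about 9 mm above the handle. I'll open and go down 38 mm, watching the force.

Emit:
apply_moves(rows=[[0.012,0.002,0,0,0,0],[0.012,0.002,0,0,0,0],[0.012,0.002,0,0,0,0],[0.012,0.002,0.05,0,0,0],[0.012,0.002,0.1,0,0,0]], claw=1)

```text
clock: 6.38
tcp_pos: [0.5294, 0.222, 0.0645]
orientation: [-2.279, -2.163, 0.001]
contact_force: [-1.5, -0.5, -0.6]
grip_width: 0.0852
gripper_force: 0.0
```

Emit:
apply_moves(rows=[[-0.02,0,0.025,0,0,0],[-0.02,0,0.05,0,0,0],[-0.02,0,0.05,0,0,0]])

```text
clock: 6.75
tcp_pos: [0.5291, 0.2171, 0.0526]
orientation: [-2.278, -2.162, 0.001]
contact_force: [-1.2, 0.2, -0.3]
grip_width: 0.0851
gripper_force: 0.0
```

Emit:
apply_moves(rows=[[0,0,0,0,0,0],[0,0,0,0,0,0],[0,0,0,0,0,0],[0,0,0,0,0,0],[0,0,0,0,0,0]], claw=0)

```text
clock: 7.38
tcp_pos: [0.5295, 0.2175, 0.0535]
orientation: [2.278, 2.163, 0.001]
contact_force: [-1.5, -1.4, 4.7]
grip_width: 0.0209
gripper_force: 59.4
```

Gripped: 21 mm opening at 59 N. Now straight up.

Emit:
apply_moves(rows=[[0,0,-0.08,0,0,0],[0,0,-0.16,0,0,0],[0,0,-0.3,0,0,0],[0,0,-0.5,0,0,0],[0,0,-0.62,0,0,0]])

```text
clock: 8.0
tcp_pos: [0.5302, 0.218, 0.2121]
orientation: [2.277, 2.162, 0.006]
contact_force: [0.6, 0.4, -4.0]
grip_width: 0.0215
gripper_force: 59.3
```

```bash
python3 - <<'E'
from h import *
f=r.grab_frame("wrist")
s=r.grab_frame("side")
for d in r.landmark_of(s,"narrow_scraper"):print(d["point"],d["conf"],back(s,d["point"],.01))
for d in r.landmark_of(s,"wide_scraper"):print(d["point"],d["conf"],back(s,d["point"],.15))
for d in r.search_frame(f,"wide_scraper"):print(d["rect"],d["conf"])
o=r.get_obs();print(o["tcp_pos"],o["grip_width"])
print(plan((.53,.02,.2),np.radians(8)))
x=cv2.resize(s["pixels"][180:420,60:380],(800,600));cv2.imwrite("pics/l1.png",x[...,::-1])
E
```

```text
[142.0, 322.2] 0.67 [0.62587565 0.21328831 0.01      ]
[266.8, 391.5] 0.78 [0.31756158 0.26700994 0.15      ]
[162.9, 282.3] 0.61 [0.54914301 0.20874638 0.15      ]
[70.0, 192.9, 150.8, 118.8] 0.78
[285.1, 154.0, 69.7, 286.8] 0.72
[0.5287706  0.2166747  0.20754945] 0.021181364898998828
[-0.785  0.046  0.031 -0.001  0.001 -0.122]
```

View pics/l1.png

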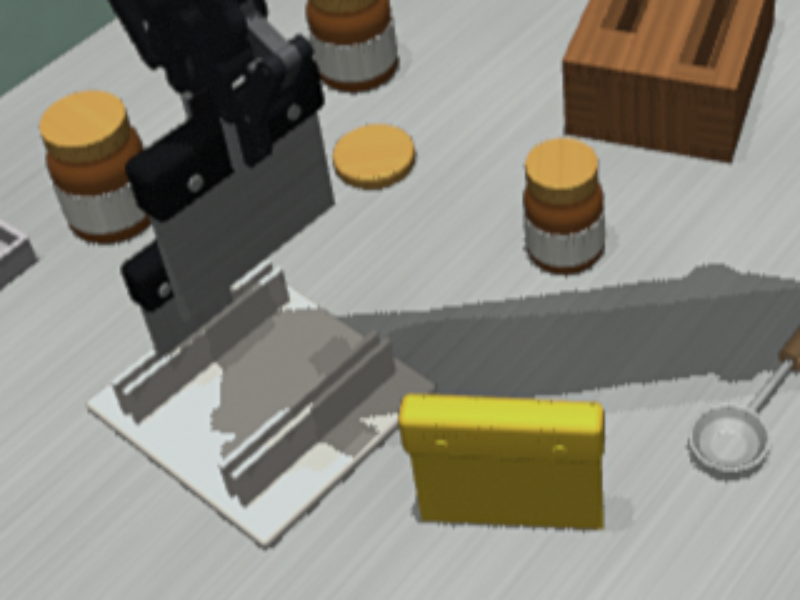

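The side view shows the scraper held upright and free of the stand, with the narrow one still standing behind it and the fingertips just below the handle at crop pixel (250,160). Now I'll carry it over.

```bash
python3 - <<'E'
from h import *
s=r.grab_frame("side");o=r.get_obs()
for z in(.215,.225,.235,.245,.255):print(z,proj(s,[.515,.228,z]),proj(s,[.515,.2165,z]))
print(o["tcp_pos"],plan((.53,-.02,.205),np.radians(10)))
E
```

```text
0.215 [162.62210311 268.6825529 ] [168.80265187 263.47180454]
0.225 [161.27839165 263.36933953] [167.52438326 258.15875221]
0.235 [159.91082712 257.96180795] [166.22361981 252.75220129]
0.245 [158.51876868 252.45742422] [164.89976244 247.2496618 ]
0.255 [157.10155234 246.8535628 ] [163.55219064 241.64855455]
[0.5284784  0.21652218 0.20692409] [-0.944  0.055  0.009 -0.001  0.001 -0.144]
```

Emit:
apply_moves(rows=[[-0.25,0.01,0.02,0,0,-0.04],[-0.5,0.02,0.02,0,0,-0.08],[-0.75,0.04,0.02,0,0,-0.12],[-0.9,0.05,0.02,0,0,-0.14],[-0.9,0.05,0.02,0,0,-0.14]])

```text
clock: 8.93
tcp_pos: [0.5289, -0.0128, 0.2013]
orientation: [-2.034, -2.392, 0.005]
contact_force: [0.1, 0.5, -3.2]
grip_width: 0.0213
gripper_force: 59.2
```

```bash
python3 - <<'E'
from h import *
o=r.get_obs()
print(o["tcp_pos"],plan((.503,-.216,.205),np.radians(19.3)))
E
```

```text
[ 0.52894459 -0.012773    0.20128023] [-0.786 -0.233 -0.013 -0.002  0.    -0.112]
```

Emit:
apply_moves(rows=[[-0.2,-0.06,0,0,0,-0.03],[-0.45,-0.13,0,0,0,-0.07],[-0.65,-0.19,0,0,0,-0.1],[-0.785,-0.233,0,0,0,-0.112],[-0.785,-0.233,0,0,0,-0.112]])

```text
clock: 9.55
tcp_pos: [0.5041, -0.2139, 0.2016]
orientation: [-1.814, -2.562, 0.002]
contact_force: [-0.5, 1.0, -3.3]
grip_width: 0.0216
gripper_force: 59.1
```

```bash
python3 - <<'E'
from h import *
o=r.get_obs()
print(o["tcp_pos"],plan((.503,-.216,.15),np.radians(19.3)))
f=r.grab_frame("side");t=r.grab_frame("top")
a=cv2.resize(f["pixels"][80:270,240:430],(600,600));
cv2.imwrite("pics/p1.png",a[...,::-1])
for p in([.503,-.216,.075],):print(proj(f,p),proj(t,p))
print([(d["point"],d["conf"],back(f,d["point"],.158)) for d in r.landmark_of(f,"wide_scraper")])
E
```

```text
[ 0.50410074 -0.21387487  0.20162211] [-0.007 -0.007  0.206 -0.001 -0.001  0.001]
[346.38071426 181.99860667] [405.14055315 217.89901727]
[([265.3, 387.6], 0.84, array([0.31888364, 0.26751749, 0.158     ])), ([343.3, 147.8], 0.77, array([ 0.50645508, -0.20556445,  0.158     ]))]
```

View pics/p1.png

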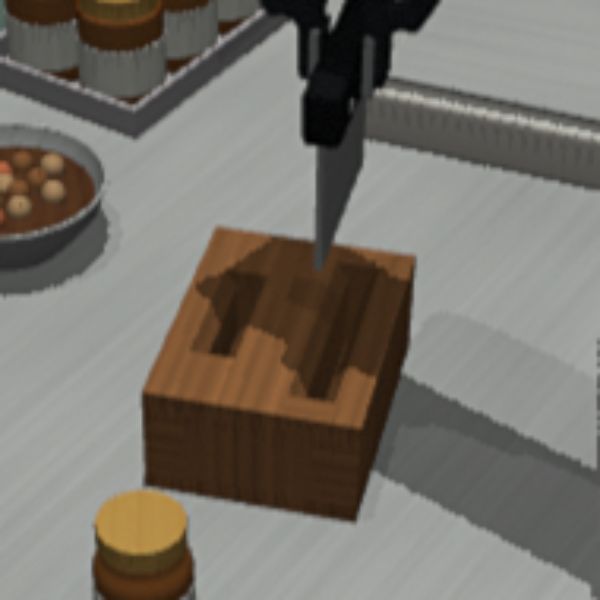

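The side view shows the blade hanging over the long slot, in line with it (lower near corner at crop pixel (320,270), slot from (320,390) to (355,270)). Lowering.

Emit:
apply_moves(rows=[[-0.007,-0.007,0.1,0,0,0],[-0.007,-0.007,0.2,0,0,0],[-0.007,-0.007,0.28,0,0,0],[-0.007,-0.007,0.34,0,0,0],[-0.007,-0.007,0.34,0,0,0]])

```text
clock: 10.32
tcp_pos: [0.5039, -0.2121, 0.1171]
orientation: [-1.805, -2.568, 0.0]
contact_force: [0.6, -0.6, -1.9]
grip_width: 0.0212
gripper_force: 59.2
```

```bash
python3 - <<'E'
from h import *
o=r.get_obs()
print(o["tcp_pos"],plan((.503,-.216,.059),np.radians(19.3)))
E
```

```text
[ 0.50394667 -0.21214002  0.11713983] [-0.014 -0.008  0.233 -0.001 -0.001  0.006]
```

Emit:
apply_moves(rows=[[-0.012,-0.006,0.04,0,0,0.005],[-0.012,-0.006,0.08,0,0,0.005],[-0.012,-0.006,0.12,0,0,0.005],[-0.012,-0.006,0.15,0,0,0.005],[-0.012,-0.006,0.15,0,0,0.005]])

```text
clock: 10.95
tcp_pos: [0.5035, -0.2167, 0.0799]
orientation: [-1.818, -2.561, 0.0]
contact_force: [-0.9, 0.2, -2.4]
grip_width: 0.0212
gripper_force: 59.2
```

Emit:
apply_moves(rows=[[0,0,0.03,0,0,0],[0,0,0.05,0,0,0],[0,0,0.065,0,0,0],[0,0,0.08,0,0,0],[0,0,0.08,0,0,0]])

```text
clock: 11.58
tcp_pos: [0.5038, -0.2168, 0.0603]
orientation: [-1.819, -2.561, 0.0]
contact_force: [0.4, 0.3, -3.4]
grip_width: 0.021
gripper_force: 59.2
```

Emit:
apply_moves(rows=[[0,0,0.008,0,0,0],[0,0,0.014,0,0,0],[0,0,0.018,0,0,0],[0,0,0.018,0,0,0]])

```text
clock: 12.08
tcp_pos: [0.5041, -0.2169, 0.0565]
orientation: [1.819, 2.561, -0.0]
contact_force: [-0.6, 0.8, 1.8]
grip_width: 0.021
gripper_force: 59.9
```

The force has gone from -3.4 to +1.8 N at a reading of 0.0565, so the blade is on the floor. Releasing and going straight up.

Emit:
apply_moves(rows=[[0,0,0,0,0,0],[0,0,0,0,0,0],[0,0,0,0,0,0],[0,0,0,0,0,0],[0,0,0,0,0,0]], claw=1)

```text
clock: 12.7
tcp_pos: [0.504, -0.2169, 0.0561]
orientation: [1.819, 2.561, 0.0]
contact_force: [-0.6, -0.5, -0.4]
grip_width: 0.0852
gripper_force: 0.0
```

Emit:
apply_moves(rows=[[0,0,-0.1,0,0,0],[0,0,-0.25,0,0,0],[0,0,-0.5,0,0,0],[0,0,-0.75,0,0,0],[0,0,-0.75,0,0,0]])

```text
clock: 13.32
tcp_pos: [0.5074, -0.2175, 0.2491]
orientation: [1.813, 2.553, 0.003]
contact_force: [0.3, -0.5, -0.8]
grip_width: 0.0857
gripper_force: 0.0
```

```bash
python3 - <<'E'
from h import *
f=r.grab_frame("side")
b=f["pixels"][80:270,240:430];a=f["pixels"][240:430,80:270]
cv2.imwrite("pics/e1.png",cv2.resize(np.hstack([a,b]),(800,400))[...,::-1])
for t,z in(("wide_scraper",.013),("narrow_scraper",.01)):
  print(t,[(d["point"],d["conf"],back(f,d["point"],z)) for d in r.landmark_of(f,t)])
E
```

```text
wide_scraper [([344.4, 206.5], 0.8, array([ 0.50500818, -0.21600554,  0.013     ])), ([264.1, 391.0], 0.58, array([0.38033261, 0.20418082, 0.013     ]))]
narrow_scraper [([140.7, 324.8], 0.66, array([0.62368988, 0.21830352, 0.01      ]))]
```

View pics/e1.png

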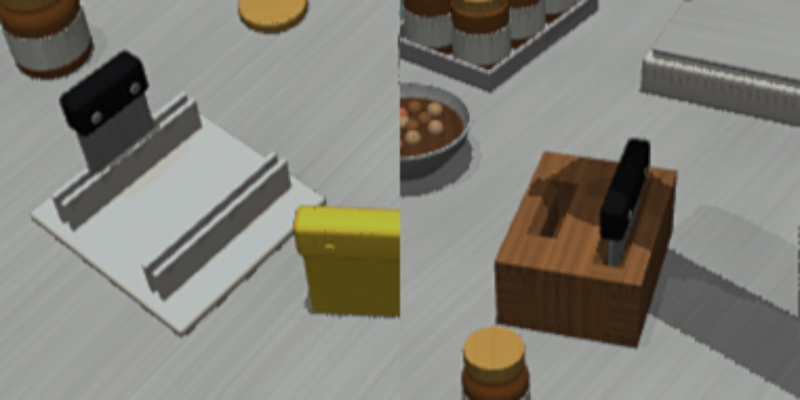

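The picture shows the wide scraper standing in the long slot (handle at crop pixel (625,190)) and the narrow one standing in its channel (105,95).

```bash
python3 -c "
from h import *
print(r.hand_in())"
```

```text
the job is handed in; nothing more can be done
None
```

The job is handed in: the wide scraper stands blade down and fully home in the wooden block's long slot, and the narrow scraper is still standing in the drying stand; the hand-in call returned no verdict.

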